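# Close the drill jig and hold the handle block home against its stop

## Robot

A 6-joint arm with a two-finger parallel gripper is mounted at the origin on the work surface. World frame = base frame: x ahead of the robot, y to its left, z up, the work surface at z = 0. Lengths are in m, angles in rad, forces in N, time in s.
With the tool pointing down it reaches from about 0.3 to 0.85 m from the base axis. Payload 4.2 kg.
Tool frame: the origin (TCP) lies at the very end of the fingers, on their centre line; the grasp point (between the pads) lies 19 mm behind it (manip.grip_depth is the distance from the TCP to the grasp point, in m); z points along the fingers, y is the direction in which the jaws open and shut (so a half turn about z gives the same grasp; the last joint's range is limited). The gripper opens to 91 mm and grips with 3 to 60 N. Pads are 32 mm wide; open, the fingers measure 118 mm over their backs; the gripper's body (76 mm by 178 mm) begins 60 mm behind the grasp point.
Start: joints at [-1.353, 0.32, 1.565, -0, 1.257, -0.02], TCP at [0.135, -0.559, 0.214] pointing down, gripper open.
Joint ranges: [-3.11, 3.11], [-0.84, 2.01], [0.21, 2.61], [-1.34, 4.49], [0.05, 2.63], [-2.56, 2.56]. Speed limits (rad/s): [2.57, 2.57, 3.14, 3.14, 3.14, 3.14].

## Interface

Orientations are given as a rotation vector (axis times angle).
In Python, from rig import manip gives the robot as it stands. The module is installed in compiled form; this text tells all that it offers.
- The arm moves only by the tool send_rows, never from a script. Its argument "motion" is a list of rows, each a list of 4 numbers: the shift along the world's x, y, z in m, then the turn about the world's z in rad. In form: [[tx, ty, tz, twist], ...]. A call has 1 to 12 rows; each row is the pose to reach, as a shift and turn from the pose commanded when the call began; what a row does not reach only later rows make up. A row lasts 1/8 s, in which the tool goes at most 62.5 mm and 10.7 degrees, less where a joint would pass 70% of its speed; a pose out of reach is approached as far as the arm can. A call with a gripper value outside its range is refused whole. "fingers" is the opening in per cent of the stroke, from 0 (shut) to 100 (fully open), set as the call begins (left out, the last holds). The fingers move at their own pace and stop on an object; "grip_force" is the grip in N (left out, the last holds). Time passes only in rows, so rows that repeat a pose let the fingers close. It gives the time, the measured TCP pose, the force and the opening at its end, in the units of the state.
- manip.observe(): the state, without advancing time (a new reading comes with each control period).
- manip.read_camera(name): name is "side" or "top" or "wrist"; returns a dict with "frame" (480x640x3 uint8, red, green, blue), "z_map" (480x640 float32, m along the optical axis (not along the pixel's ray), 0 where there is no reading), "fx", "fy", "cx", "cy" (pixels), "k1" (the pictures are not rectified: a ray, as slopes to the right and down, at radius r is drawn at 1 + k1 r^2 times it, then the intrinsics apply), "T" (4x4, takes a point from camera to world coordinates). Camera axes: x right, y up, looking along -z (the intrinsics and any distortion apply to the point x, -y, -z); pixel columns grow to the right and rows downward; lengths in m; the calibration is good to about 2 mm. A picture is of the moment at which its call begins.
- manip.finish_job(): hands the job in, once; it reports no verdict.
The state is a dict: "clock": time; "qpos": joint angles; "qd": joint speeds; "tau": joint torques, N m; "tool_pos": TCP position; "ee_rot": TCP orientation; "contact_force": force on the tool from outside, world axes, zero at the start; "wrist_torque": the same for the moment, N m; "grip_width": finger opening in m.
Only numpy, scipy, OpenCV 4.12 (cv2) and the standard library are available. Lean on these libraries where they do the work, as an engineer would, in place of code of your own. Each camera call takes 0.05 s, during which the arm holds its last target.

## Task

Lower the open leaf of the drilling jig closed over its base, without slamming it. Then push the wooden handle block by the end that sticks out of the jig, against the sprung plunger, until its other end sits hard against the steel stop, and keep it pressed there ready for drilling: the program finishes while still pushing or gripping the block, with the leaf closed. Press firmly but do not ram it, and leave the spare wooden block and the flat steel knife blank lying beside the jig where they are.

Things in the scene. Friction and masses are not known exactly. Their poses are not given: they have to be found in the camera images.
- jig: Leaf drill jig bolted to the bench, grey base 140 (x) x 80 x 30 mm high; two steel walls (inner faces y +-19 mm, tops 58 mm up) form a channel along x. Flanges to y +-67 mm, bolt heads 16 mm high. Origin: centre of underside, on the bench. +x runs along the channel to the stop and plunger; the open end (x = -70 mm) faces roughly to the robot. Hinge along the +y side, lugs to y = 47 mm, 63 mm up.
- leaf (a joint): Opening angle of the jig's leaf, rad: 0 = closed, level over the channel; 1.57 = upright on the hinge side; range 0 to 1.9. A plain aluminium plate 86 mm along the hinge x 90 mm from hinge to free edge x 10 mm thick, 0.22 kg. The stiff hinge (0.16 N m friction) keeps it at any angle; 1 to 4 N at the free edge moves it. Closed, its top is 68 mm above the bench and it covers jig x -66..20 mm.
- leaf_hinge (a point): Point on the leaf's hinge axis, midway along the leaf: jig x = -23, y = +40 mm, 63 mm above the bench. The axis runs along the jig's x. The leaf's mid-plane contains the axis.
- leaf_edge (a point): Middle of the leaf's free edge, 90 mm from the hinge axis, halfway through the 10 mm thickness; moves with the leaf. Closed, it lies toward the jig's -y from the hinge, overhanging the jig's -y wall by 17 mm, 63 mm above the bench. Two flat drill bushings stand 3 mm proud of the leaf's upper face, 40 mm from the hinge.
- block: Loose waxed knife-handle block lying in the channel, 150 (x) x 36 (y) x 26 mm high, about 0.11 kg. Origin: centre of its underside, 30 mm above the bench; its x is parallel to the jig's x (1 mm play each side; 2 mm under the closed leaf). It sticks out of the channel's open end by 47 to 60 mm at first and by 30 mm when home, with free space below that part. It must travel 17 to 30 mm.
- block_near (a point): Centre of the block's flat end face that sticks out of the jig (toward jig -x), 43 mm above the bench: push here along the jig's +x.
- block_far (a point): Centre of the block's other end face, inside the channel, which faces the plunger and the stop.
- stop_face (a point): Centre of the face of the fixed dark steel stop at the channel's far end, jig x = +50 mm, 43 mm above the bench, axes as the jig's. The block is home when block_far touches this face plane (within 2 mm). The stop's bridge reaches 68 mm above the bench.
- plunger (a joint): How far the sprung plunger is pushed in, m: 0 = free, its 12 mm nose standing 15 mm out of the stop face toward jig -x; 0.015 with the block home. The spring pushes back with 4 N at first touch, rising to 10 N when the block meets the stop; beyond that the stop is rigid: a push of 14 to 22 N holds the block home (it slides with little friction). Let go, it pushes the block back out.
- spare: Bystander: loose lighter wooden block 125 x 40 x 20 mm beside the jig. Origin: on its underside.
- blank: Bystander: flat steel knife blank about 220 x 28 x 5 mm lying on the jig's hinge side. Origin: on its underside.

How it is judged:
On the way, in this order (a step that is already met when the one before it is completed fails the run):
1. the leaf is lowered closed over the base (within 0.08 rad) (value of joint leaf below 0.08 rad), for 0.2 s.
2. the block is pushed hard against the stop, the leaf still closed (x of block_far in the frame of stop_face above -0.002 m and contact force between block and stop above 1 N and contact force between the fingers and block above 5 N and value of joint leaf below 0.08 rad), for 0.5 s.
At the end, for the whole second after the job is handed in: The block's far end is within 2 mm of the stop face and presses on the stop with more than 1 N, held there by the gripper's fingers (more than 5 N on the block), at rest and level (within 0.08 rad), and the leaf is closed (within 0.08 rad) (all of step 2 and angle between block's own z axis and vertical below 0.08 rad and linear speed of block below 0.01 m/s); the arm keeps its last pose, push and grip.
It fails at once if the block is rammed against the stop (more than 60 N) (contact force between block and stop above 60 N).
It fails at once if the leaf is slammed (faster than 5 rad/s) (velocity of joint leaf below -5 rad/s).
It fails at once if the spare block or the steel blank is moved by more than 30 mm (distance of any of spare, blank from where it was at the start of the episode above 0.03 m).
It also fails if it takes over 58 s, if anything falls off the work surface, if the arm or the gripper's body presses on something with over 40 N, if the wrist force passes 120 N, or if a joint passes its speed limit or range.

## Working session

There is one attempt and no reset: what is moved stays moved. The work goes in short steps, Python scripts to look and compute and a tool call to move; the robot and the scene stay as the last step left them, time stands still between calls to the robot, and variables do not carry over. Pictures are saved under pics/ and viewed, and the job is handed in when it is done.

Besides the shell and the picture viewer there is one more tool, called after ">>>" by a JSON object that holds its "name" and its "arguments", one argument or row to a line. send_rows: Moves the arm, as the interface text tells. Its arguments: {"type":"object","properties":{"motion":{"type":"array","items":{"type":"array","items":{"type":"number"}}},"fingers":{"type":"number"},"grip_force":{"type":"number"}},"required":["motion"]}

```bash
mkdir -p pics; python3 - <<'E'
from rig import manip
import cv2,numpy as np
print(manip.observe())
for n in ["top","side","wrist"]:
    c=manip.read_camera(n); cv2.imwrite(f"pics/{n}0.png",c["frame"][:,:,::-1]); np.savez(f"{n}0.npz",**c)
    print(n,c["fx"],c["cx"],c["cy"],c["k1"],c["T"].round(3).tolist())
E
```

```text
{'clock': 0.0, 'qpos': array([-1.35299071e+00,  3.20266922e-01,  1.56567474e+00, -2.55986876e-05,
        1.25737996e+00, -1.99872716e-02]), 'qd': array([ 3.88470433e-05, -1.52773949e-05,  9.31540521e-04, -1.81134731e-03,
        6.75731227e-05,  7.37674174e-04]), 'tau': array([-2.80694461e-03, -4.12461448e+01, -2.31971794e+01,  7.25554302e-02,
        4.57105518e-02, -1.40552047e-04]), 'tool_pos': array([ 0.13533727, -0.55832891,  0.21313629]), 'ee_rot': array([-3.11770597e+00, -3.72453315e-01,  3.06072873e-04]), 'contact_force': array([-0.20582896,  0.12530342, -0.24702331]), 'wrist_torque': array([-0.01493025,  0.03734493,  0.00962599]), 'grip_width': 0.09129506855636349}
top 495.97504100283214 327.6327932433587 245.68987803756178 -0.11647615788249074 [[-0.025, 0.985, -0.171, 0.449], [-1.0, -0.027, -0.008, 0.037], [-0.012, 0.171, 0.985, 0.915], [0.0, 0.0, 0.0, 1.0]]
side 435.38198172754477 316.4920968001904 239.53041605224502 0.0021720272474752863 [[0.993, 0.057, -0.104, 0.526], [-0.118, 0.517, -0.848, -0.663], [0.006, 0.854, 0.52, 0.514], [0.0, 0.0, 0.0, 1.0]]
wrist 360.733713055586 316.35170408032036 234.5927533807817 -0.0022708090845755774 [[0.236, 0.941, 0.244, 0.205], [-0.972, 0.229, 0.058, -0.543], [-0.001, -0.251, 0.968, 0.385], [0.0, 0.0, 0.0, 1.0]]
```

View pics/top0.png

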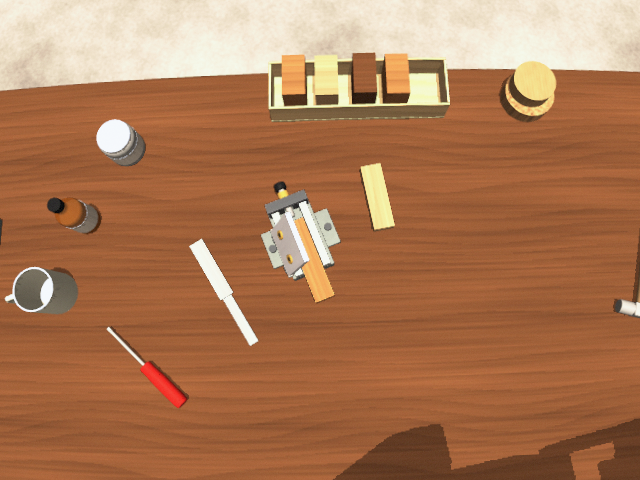

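View pics/side0.png

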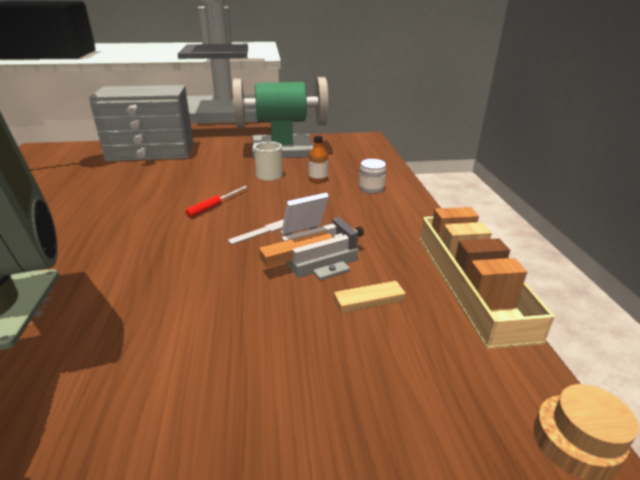

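The top view shows the jig centred near (300,240), with its open end and the block's near end at (323,298). The leaf stands open on the left, the spare is at (378,197) and the blank runs from (195,243) to (253,342). Next I'll measure these.

```bash
cat > h.py <<'E'
import numpy as np,cv2
def cloud(c):
    c=dict(c); h,w=c["z_map"].shape
    u,v=np.meshgrid(np.arange(w),np.arange(h))
    d=rays(c,np.stack([u,v],-1).reshape(-1,2)).reshape(h,w,3)
    P=d*c["z_map"][...,None]
    return P@c["T"][:3,:3].T+c["T"][:3,3]
def rays(c,uv):
    K=np.array([[c["fx"],0,c["cx"]],[0,c["fy"],c["cy"]],[0,0,1.]])
    n=cv2.undistortPoints(np.asarray(uv,float).reshape(-1,1,2),K,np.array([float(c["k1"]),0,0,0])).reshape(-1,2)
    return np.c_[n[:,0],-n[:,1],-np.ones(len(n))]
def onplane(c,uv,z):
    d=rays(c,uv)@c["T"][:3,:3].T; o=c["T"][:3,3]
    return o+d*((z-o[2])/d[:,2])[:,None]
E
python3 - <<'E'
from h import *
c=dict(np.load("top0.npz")); P=cloud(c); f=c["frame"]
hsv=cv2.cvtColor(f,cv2.COLOR_RGB2HSV)
im=f[170:320,180:420]; cv2.imwrite("pics/topz.png",cv2.resize(im,(800,500),interpolation=cv2.INTER_CUBIC)[:,:,::-1])
np.set_printoptions(precision=4,suppress=True)
Z=P[...,2]; sl=np.zeros(Z.shape,bool); sl[170:320,255:345]=1
# block top
m=sl&(abs(Z-0.056)<0.006)&(hsv[...,1]>120)&(hsv[...,2]>130)
m=cv2.morphologyEx(m.astype(np.uint8),cv2.MORPH_OPEN,np.ones((3,3)))
v,u=np.nonzero(m); q=onplane(c,np.c_[u,v],0.056)
r=cv2.minAreaRect((q[:,:2]*1000).astype(np.float32)); print("block",len(u),r,cv2.boxPoints(r), "depth z",np.median(Z[m>0]))
# leaf
m=sl&(Z>0.075); 
v,u=np.nonzero(m); X=P[m]; print("hi",len(X),X.min(0),X.max(0))
# table check
print("table",np.median(Z[350:400,300:400]))
# spare
m=(hsv[...,1]>60)&(Z>0.01)&(Z<0.03); m[:,:350]=0; m[:,410:]=0;m[:150]=0;m[250:]=0
v,u=np.nonzero(m); r=cv2.minAreaRect((onplane(c,np.c_[u,v],0.02)[:,:2]*1000).astype(np.float32));print("spare",r,cv2.boxPoints(r))
m=(hsv[...,1]<60)&(hsv[...,2]>120); m[:,:185]=0; m[:,262:]=0;m[:230]=0;m[350:]=0
v,u=np.nonzero(m); r=cv2.minAreaRect((onplane(c,np.c_[u,v],0.005)[:,:2]*1000).astype(np.float32));print("blank",r,cv2.boxPoints(r))
E
```

```text
block 1263 ((603.2681884765625, 87.8193588256836), (207.4886474609375, 35.9705810546875), 20.681488037109375) [[499.8574  68.006 ]
 [512.5613  34.3534]
 [706.679  107.6327]
 [693.9751 141.2853]] depth z 0.057003304311597836
hi 1286 [0.4495 0.0372 0.075 ] [0.642  0.1397 0.9151]
table 0.0009640635744359027
spare ((697.3606567382812, -49.613861083984375), (127.07825469970703, 41.284000396728516), 9.818918228149414) [[631.2321 -40.1099]
 [638.2725 -80.7891]
 [763.4893 -59.1179]
 [756.4489 -18.4386]]
blank ((533.6268920898438, 241.2484130859375), (136.1795196533203, 205.61517333984375), 87.58182525634766) [[428.038  177.557 ]
 [633.47   168.8816]
 [639.2158 304.9398]
 [433.7838 313.6153]]
```

View pics/topz.png

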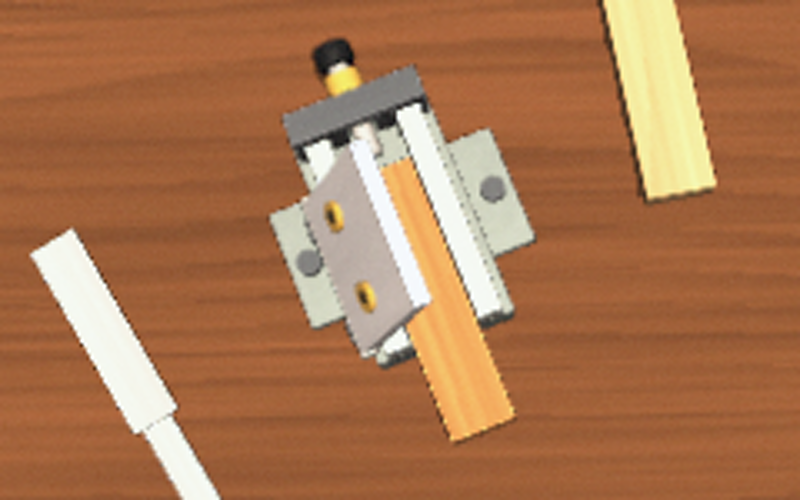

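The picture shows the leaf leaning over the channel. Its free edge runs (363,145)–(425,305) in the zoom, with the bushings facing the camera. Next I'll get the jig frame and the leaf plane from the cloud.

```bash
python3 - <<'E'
from h import *
np.set_printoptions(precision=4,suppress=True)
c=dict(np.load("top0.npz")); P=cloud(c); f=c["frame"]; hsv=cv2.cvtColor(f,cv2.COLOR_RGB2HSV)
Z=P[...,2]; sl=np.zeros(Z.shape,bool); sl[170:310,255:345]=1
sl&=(c["z_map"]>0.1)
# right wall top: bright, z~0.058
m=sl&(abs(Z-0.059)<0.004)&(hsv[...,1]<50)&(hsv[...,2]>200)
n,lab,st,ce=cv2.connectedComponentsWithStats(m.astype(np.uint8))
for i in range(1,n):
    if st[i,4]>30:
        v,u=np.nonzero(lab==i); q=onplane(c,np.c_[u,v],0.058)[:,:2]*1000
        r=cv2.minAreaRect(q.astype(np.float32)); print("wall",st[i],r,cv2.boxPoints(r).round(1).tolist())
# leaf
m=sl&(Z>0.072)&(hsv[...,2]>90); X=P[m]
print(len(X),X.min(0),X.max(0))
# ransac plane
rng=np.random.default_rng(0);best=0
for _ in range(500):
    a,b,d=X[rng.choice(len(X),3,False)]
    nn=np.cross(b-a,d-a); 
    if np.linalg.norm(nn)<1e-6: continue
    nn/=np.linalg.norm(nn); k=abs((X-a)@nn)<0.002
    if k.sum()>best: best=k.sum();K=k
Y=X[K]; mu=Y.mean(0); _,_,V=np.linalg.svd(Y-mu); nn=V[2]; nn*=np.sign(nn[2])
print("leaf plane",best,mu,nn,"tilt of plane from horiz",np.arccos(nn[2]),"yaw of axis",np.degrees(np.arctan2(*(np.cross(nn,[0,0,1])[[1,0]]))))
ax=np.cross(nn,[0,0,1]);ax/=np.linalg.norm(ax); e2=np.cross(nn,ax)
print("ext along axis",np.percentile((Y-mu)@ax,[1,99]),"up",np.percentile((Y-mu)@e2,[1,99]))
t=P[sl&(hsv[...,2]<110)&(abs(Z-.068)<.004)]
r=cv2.minAreaRect((t[:,:2]*1000).astype(np.float32));print("bridge",len(t),r,cv2.boxPoints(r).round(1).tolist())
np.savez("leaf.npz",X=X)
E
```

```text
wall [299 201  32  64 503] ((623.6219482421875, 67.49751281738281), (119.2796630859375, 13.48187255859375), 20.709138870239258) [[565.5, 52.70000076293945], [570.2000122070312, 40.099998474121094], [681.7999877929688, 82.30000305175781], [677.0, 94.9000015258789]]
wall [272 212   9  13  69] ((651.5130004882812, 134.2203369140625), (19.72422981262207, 13.505046844482422), 20.784259796142578) [[639.9000244140625, 137.0], [644.7000122070312, 124.4000015258789], [663.0999755859375, 131.39999389648438], [658.2999877929688, 144.0]]
wall [295 268   8   8  33] ((553.0687255859375, 95.51195526123047), (7.453751087188721, 13.54587459564209), 43.976314544677734) [[545.7000122070312, 97.80000305175781], [555.0999755859375, 88.0999984741211], [560.5, 93.19999694824219], [551.0, 103.0]]
1275 [0.5482 0.0746 0.072 ] [0.6796 0.1434 0.1512]
leaf plane 985 [0.5926 0.1084 0.1164] [-0.3269  0.8563  0.3998] tilt of plane from horiz 1.1594905302690857 yaw of axis 20.893961812894172
ext along axis [-0.0413  0.0432] up [-0.0367  0.047 ]
bridge 38 ((670.883056640625, 112.8985366821289), (1.6469252109527588, 73.662841796875), 20.0633602142334) [[657.5, 147.1999969482422], [682.7000122070312, 78.0], [684.2999877929688, 78.5999984741211], [659.0, 147.8000030517578]]
```

Jig: yaw 0.362 rad, origin about (0.623, 0.0955). The leaf is at about 1.16 rad and the block's near face is at jig x ≈ -125 mm. I'll move the closed fingers to behind the leaf, staying high.

>>> {"name": "send_rows", "arguments": {
  "motion": [
    [0.015,0.023,0,0],
    [0.04,0.06,0,0],
    [0.065,0.1,0,0.02],
    [0.09,0.137,0,0.04],
    [0.115,0.175,0,0.06],
    [0.14,0.214,0,0.08],
    [0.165,0.252,0,0.1],
    [0.19,0.29,0,0.124],
    [0.215,0.328,0,0.124],
    [0.235,0.358,0,0.124],
    [0.25,0.381,0,0.124],
    [0.26,0.397,0,0.124]
  ],
  "fingers": 0,
  "grip_force": 30
}}

```text
clock: 1.65
tool_pos: [0.3959, -0.1606, 0.2138]
ee_rot: [-3.09, -0.567, 0.0]
contact_force: [0.3, -0.0, -0.3]
grip_width: 0.0006
```

>>> {"name": "send_rows", "arguments": {
  "motion": [
    [0.015,0.023,0,0],
    [0.035,0.054,0,0],
    [0.055,0.085,0,0],
    [0.075,0.115,0,0],
    [0.095,0.146,0,0],
    [0.115,0.177,0,0],
    [0.135,0.208,0,0],
    [0.155,0.238,0,0],
    [0.172,0.264,0,0],
    [0.183,0.281,0,0],
    [0.191,0.291,0,0],
    [0.191,0.291,0,0]
  ]
}}

```text
clock: 3.15
tool_pos: [0.5866, 0.1292, 0.2137]
ee_rot: [3.09, 0.566, -0.001]
contact_force: [0.7, 0.2, -0.8]
grip_width: 0.0002
```

```bash
python3 - <<'E'
from rig import manip
import cv2,numpy as np
a=manip.read_camera("side"); b=manip.read_camera("top")
A=cv2.resize(a["frame"][130:330,200:440],(400,333)); B=cv2.resize(b["frame"][150:320,200:404],(400,333))
cv2.imwrite("pics/m1.png",np.hstack([A,B])[:,:,::-1])
E
```

```text
(no output)
```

View pics/m1.png

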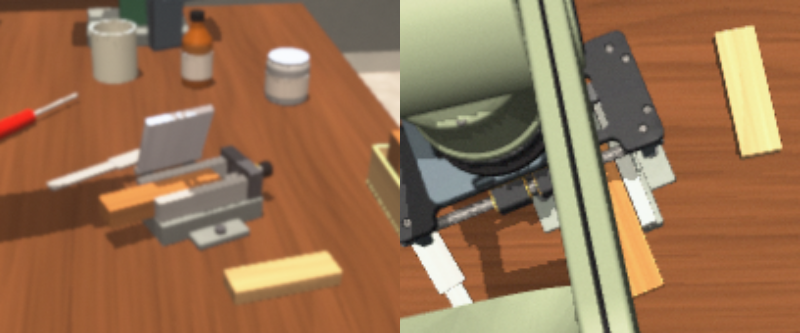

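```bash
python3 - <<'E'
import numpy as np
uy=np.array([-.3543,.9351])
for t in [1.25,1.15,1.05,.95,.85,.75,.65,.55,.45,.35,.28,.21,.15,.1,.05,0]:
    y=53.5-80*np.cos(t)+5*np.sin(t); z=63+80*np.sin(t)+5*np.cos(t)
    d=(y-45)*uy/1000; print(t,round(y,1),round(z,1),d.round(3),round(z/1000-.2137,3))
E
```

```text
1.25 33.0 140.5 [ 0.004 -0.011] -0.073
1.15 25.4 138.1 [ 0.007 -0.018] -0.076
1.05 18.0 134.9 [ 0.01  -0.025] -0.079
0.95 11.0 131.0 [ 0.012 -0.032] -0.083
0.85 4.5 126.4 [ 0.014 -0.038] -0.087
0.75 -1.6 121.2 [ 0.017 -0.044] -0.093
0.65 -7.2 115.4 [ 0.018 -0.049] -0.098
0.55 -12.1 109.1 [ 0.02  -0.053] -0.105
0.45 -16.4 102.3 [ 0.022 -0.057] -0.111
0.35 -19.9 95.1 [ 0.023 -0.061] -0.119
0.28 -22.0 89.9 [ 0.024 -0.063] -0.124
0.21 -23.7 84.6 [ 0.024 -0.064] -0.129
0.15 -24.9 79.9 [ 0.025 -0.065] -0.134
0.1 -25.6 76.0 [ 0.025 -0.066] -0.138
0.05 -26.2 72.0 [ 0.025 -0.067] -0.142
0 -26.5 68.0 [ 0.025 -0.067] -0.146
```

>>> {"name": "send_rows", "arguments": {
  "motion": [
    [0,0,-0.015,0],
    [0,0,-0.035,0],
    [0,0,-0.055,0],
    [0,0,-0.07,0],
    [0,0,-0.072,0],
    [0,0,-0.072,0]
  ]
}}

```text
clock: 4.0
tool_pos: [0.5867, 0.1291, 0.1423]
ee_rot: [3.09, 0.565, 0.001]
contact_force: [-0.1, -0.2, 0.1]
grip_width: 0.0007
```

>>> {"name": "send_rows", "arguments": {
  "motion": [
    [0.004,-0.011,-0.001,0],
    [0.007,-0.018,-0.004,0],
    [0.01,-0.025,-0.007,0],
    [0.012,-0.032,-0.011,0],
    [0.014,-0.038,-0.015,0],
    [0.017,-0.044,-0.021,0],
    [0.018,-0.049,-0.026,0],
    [0.018,-0.049,-0.026,0]
  ]
}}

```text
clock: 5.0
tool_pos: [0.6041, 0.0796, 0.1152]
ee_rot: [3.09, 0.565, -0.002]
contact_force: [-0.6, -0.2, -0.5]
grip_width: 0.0006
```

```bash
python3 - <<'E'
from rig import manip
import cv2,numpy as np
a=manip.read_camera("side"); print(manip.observe()["contact_force"])
cv2.imwrite("pics/m2.png",cv2.resize(a["frame"][130:330,200:440],(600,500))[:,:,::-1])
E
```

```text
[0.12268795 0.2552373  0.3632634 ]
```

View pics/m2.png

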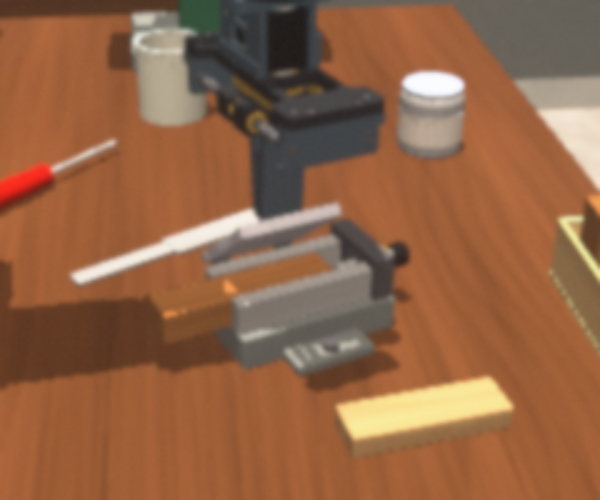

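The side view shows the finger on the leaf's upper face, with the leaf lowered to roughly 0.6 rad. Continuing the arc.

>>> {"name": "send_rows", "arguments": {
  "motion": [
    [0.002,-0.004,-0.007,0],
    [0.004,-0.008,-0.013,0],
    [0.005,-0.012,-0.021,0],
    [0.006,-0.014,-0.026,0],
    [0.006,-0.015,-0.031,0],
    [0.007,-0.016,-0.036,0],
    [0.007,-0.017,-0.04,0],
    [0.007,-0.018,-0.044,0],
    [0.007,-0.018,-0.046,0],
    [0.007,-0.018,-0.046,0]
  ]
}}

```text
clock: 6.3
tool_pos: [0.6112, 0.0621, 0.0697]
ee_rot: [3.09, 0.565, -0.001]
contact_force: [-0.2, -0.9, 0.0]
grip_width: 0.0006
```

>>> {"name": "send_rows", "arguments": {
  "motion": [
    [0,0,-0.001,0],
    [0,0,-0.002,0],
    [0,0,-0.003,0],
    [0,0,-0.003,0]
  ]
}}

```text
clock: 6.8
tool_pos: [0.6114, 0.0621, 0.0682]
ee_rot: [3.09, 0.565, 0.001]
contact_force: [-2.0, -1.0, 7.7]
grip_width: 0.0005
```

```bash
python3 - <<'E'
from rig import manip
import cv2,numpy as np
a=manip.read_camera("side"); o=manip.observe(); print(o["contact_force"],o["tool_pos"])
cv2.imwrite("pics/m3.png",cv2.resize(a["frame"][130:330,200:440],(600,500))[:,:,::-1])
E
```

```text
[-2.48230047 -1.7464429   6.82119036] [0.61145048 0.06212524 0.06821258]
```

View pics/m3.png

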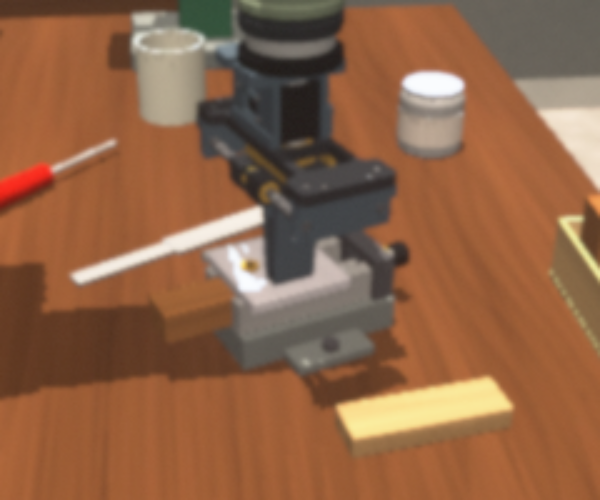

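The leaf is closed: the tip is at 68 mm with about 7 N down. I'll lift off and go to the block's protruding end.

>>> {"name": "send_rows", "arguments": {
  "motion": [
    [0,0,0.015,0],
    [0,0,0.035,0],
    [-0.01,-0.002,0.055,0],
    [-0.035,-0.007,0.055,0],
    [-0.065,-0.012,0.055,0],
    [-0.095,-0.017,0.055,0],
    [-0.12,-0.021,0.055,0],
    [-0.136,-0.024,0.055,0],
    [-0.143,-0.025,0.055,0],
    [-0.143,-0.025,0.055,0]
  ]
}}

```text
clock: 8.1
tool_pos: [0.4688, 0.0372, 0.1223]
ee_rot: [3.09, 0.565, 0.002]
contact_force: [1.0, -0.5, -0.0]
grip_width: 0.0007
```

```bash
python3 - <<'E'
from rig import manip
import cv2,numpy as np
a=manip.read_camera("side");b=manip.read_camera("top"); o=manip.observe(); print(o["contact_force"],o["tool_pos"])
A=cv2.resize(a["frame"][130:330,200:440],(400,333)); B=cv2.resize(b["frame"][150:320,200:404],(400,333))
cv2.imwrite("pics/m4.png",np.hstack([A,B])[:,:,::-1])
E
```

```text
[-0.27680329 -0.39675594  0.54960877] [0.46937443 0.03725057 0.12214994]
```

View pics/m4.png

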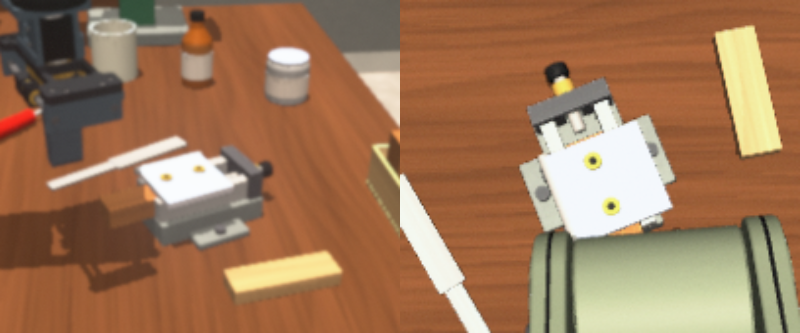

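The leaf lies flat and closed, with the fingers clear of the block's end. Now I'll descend and approach it.

>>> {"name": "send_rows", "arguments": {
  "motion": [
    [0,0,-0.02,0],
    [0,0,-0.045,0],
    [0,0,-0.07,0],
    [0,0,-0.085,0],
    [0,0,-0.09,0],
    [0,0,-0.09,0],
    [0.006,0.002,-0.09,0],
    [0.012,0.004,-0.09,0],
    [0.017,0.006,-0.09,0],
    [0.019,0.007,-0.09,0],
    [0.019,0.007,-0.09,0]
  ]
}}

```text
clock: 9.57
tool_pos: [0.4875, 0.0443, 0.032]
ee_rot: [3.09, 0.566, -0.0]
contact_force: [0.8, -0.6, -0.6]
grip_width: 0.0006
```

```bash
python3 - <<'E'
from rig import manip
import cv2,numpy as np
a=manip.read_camera("side"); o=manip.observe(); print(o["contact_force"],o["tool_pos"])
cv2.imwrite("pics/m5.png",cv2.resize(a["frame"][150:310,200:400],(700,560))[:,:,::-1])
E
```

```text
[0.39452395 0.55987269 0.12586182] [0.48729466 0.04418645 0.03192722]
```

View pics/m5.png

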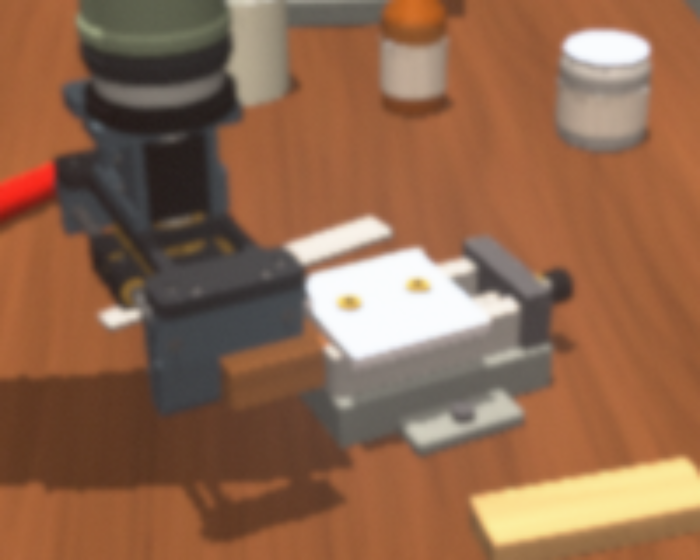

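The fingers are at the block's end and the gripper body clears the leaf. Now to push slowly.

>>> {"name": "send_rows", "arguments": {
  "motion": [
    [0.002,0.001,0,0],
    [0.004,0.0015,0,0],
    [0.006,0.002,0,0],
    [0.008,0.003,0,0],
    [0.01,0.004,0,0],
    [0.012,0.0045,0,0],
    [0.014,0.005,0,0],
    [0.016,0.006,0,0],
    [0.018,0.007,0,0],
    [0.019,0.007,0,0],
    [0.019,0.007,0,0]
  ]
}}

```text
clock: 11.0
tool_pos: [0.5042, 0.0508, 0.0315]
ee_rot: [-3.09, -0.565, 0.008]
contact_force: [-5.4, -2.0, 1.1]
grip_width: 0.0003
```

>>> {"name": "send_rows", "arguments": {
  "motion": [
    [0.002,0.001,0,0],
    [0.004,0.0015,0,0],
    [0.005,0.002,0,0],
    [0.006,0.0023,0,0],
    [0.007,0.0027,0,0],
    [0.008,0.003,0,0],
    [0.008,0.003,0,0],
    [0.008,0.003,0,0]
  ]
}}

```text
clock: 12.0
tool_pos: [0.5105, 0.0534, 0.0312]
ee_rot: [3.09, 0.566, -0.014]
contact_force: [-7.9, -3.5, 3.4]
grip_width: 0.0003
```

>>> {"name": "send_rows", "arguments": {
  "motion": [
    [0.001,0.0004,0,0],
    [0.001,0.0004,0,0],
    [0.002,0.0008,0,0],
    [0.002,0.0008,0,0],
    [0.003,0.001,0,0],
    [0.003,0.001,0,0],
    [0.003,0.001,0,0]
  ]
}}

```text
clock: 12.88
tool_pos: [0.5128, 0.0542, 0.031]
ee_rot: [3.09, 0.566, -0.016]
contact_force: [-9.6, -3.2, 4.6]
grip_width: 0.0003
```

>>> {"name": "send_rows", "arguments": {
  "motion": [
    [0.001,0.0004,0,0],
    [0.001,0.0004,0,0],
    [0.002,0.0007,0,0],
    [0.002,0.0007,0,0],
    [0.002,0.0007,0,0]
  ]
}}

```text
clock: 13.5
tool_pos: [0.5133, 0.0546, 0.0308]
ee_rot: [3.09, 0.566, -0.021]
contact_force: [-12.3, -5.6, 4.2]
grip_width: 0.0005
```

The force rises steeply with little motion, so the block has met the stop. One more nudge should reach about 18 N.

>>> {"name": "send_rows", "arguments": {
  "motion": [
    [0.001,0.0004,0,0],
    [0.001,0.0004,0,0],
    [0.0015,0.0006,0,0],
    [0.0015,0.0006,0,0],
    [0.0015,0.0006,0,0]
  ]
}}

```text
clock: 14.12
tool_pos: [0.5132, 0.0546, 0.0305]
ee_rot: [3.09, 0.566, -0.026]
contact_force: [-13.7, -6.1, 6.2]
grip_width: 0.0003
```

```bash
python3 - <<'E'
from rig import manip
from h import *
a=manip.read_camera("side");b=manip.read_camera("top")
F=[]
for i in range(8):
    manip.read_camera("side"); F.append(manip.observe()["contact_force"])
o=manip.observe(); ux=np.array([.9351,.3543,0]);print(np.mean(F,0),np.mean(F,0)@ux,o["tool_pos"],o["ee_rot"])
A=cv2.resize(a["frame"][170:290,240:384],(400,333)); B=cv2.resize(b["frame"][170:290,230:374],(400,333),interpolation=cv2.INTER_CUBIC)
cv2.imwrite("pics/m6.png",np.hstack([A,B])[:,:,::-1]); np.savez("top6.npz",**b)
E
```

```text
[-14.25901871  -6.88145293   6.33090589] -15.771707164710865 [0.51321962 0.05463361 0.03050209] [ 3.08954383  0.56636263 -0.02642369]
```

View pics/m6.png

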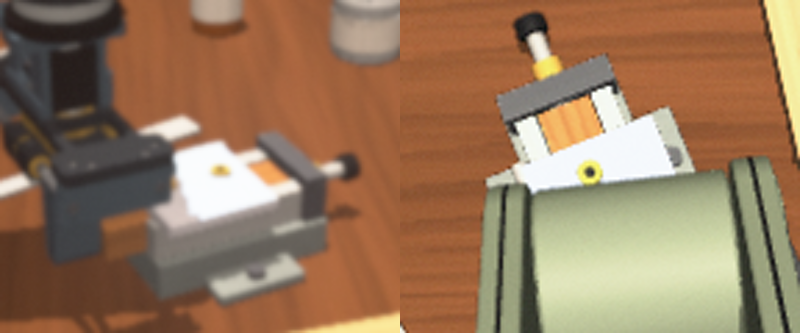

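The block is at the stop: the plunger rod is out behind it, and the push is about 15.8 N. The fingers also press down about 6 N, so I'll relieve that and add a touch more push.

>>> {"name": "send_rows", "arguments": {
  "motion": [
    [0,0,0.0005,0],
    [0,0,0.001,0],
    [0.0005,0.0002,0.001,0],
    [0.001,0.0003,0.001,0],
    [0.001,0.0003,0.001,0],
    [0.001,0.0003,0.001,0]
  ]
}}

```text
clock: 15.38
tool_pos: [0.513, 0.0549, 0.0306]
ee_rot: [3.09, 0.566, -0.031]
contact_force: [-14.6, -6.2, 1.0]
grip_width: 0.0007
```

```bash
python3 - <<'E'
from rig import manip
from h import *
F=[]
for i in range(10):
    b=manip.read_camera("top"); F.append(manip.observe()["contact_force"])
o=manip.observe(); ux=np.array([.9351,.3543,0]);print(np.mean(F,0),np.mean(F,0)@ux,o["tool_pos"],o["ee_rot"],o["clock"])
P=cloud(b);hsv=cv2.cvtColor(b["frame"],cv2.COLOR_RGB2HSV)
# leaf tilt: bright region
m=(hsv[...,1]<25)&(hsv[...,2]>225)&(abs(P[...,2]-.068)<.008); m[:200]=0;m[260:]=0;m[:,:255]=0;m[:,345:]=0
X=P[m]; mu=X.mean(0);n=np.linalg.svd(X-mu)[2][2];n*=np.sign(n[2]); print("leaf",m.sum(),mu,"tilt",np.arccos(n[2]))
# block far-end tops
m=(hsv[...,1]>120)&(hsv[...,2]>130)&(P[...,2]>.045)&(P[...,2]<.065); m[:195]=0;m[230:]=0;m[:,270:310]&=True;m[:,:270]=0;m[:,310:]=0
v,u=np.nonzero(m); q=onplane(b,np.c_[u,v],.056); s=q[:,:2]@ux[:2]; print("block far x jig",np.percentile(s,[98,100])*1000-616.8,"z",np.median(P[m][:,2]))
E
```

```text
[-14.67356123  -6.32466074   2.16294277] -15.962074402834649 [0.51306483 0.05493405 0.03060493] [ 3.08995019  0.56627368 -0.03067761] 15.875
leaf 774 [0.63453851 0.08788972 0.06831162] tilt 0.12046226468288136
block far x jig [75.86681674 79.03114867] z 0.05683988295401404
```

The force is a steady 16 N. My leaf tilt mask may include wall tops and the block mask caught the yellow plunger collar, so I'll redo both.

```bash
python3 - <<'E'
from rig import manip
from h import *
np.set_printoptions(precision=4,suppress=True)
b=manip.read_camera("top");P=cloud(b);hsv=cv2.cvtColor(b["frame"],cv2.COLOR_RGB2HSV)
J=np.stack([(P[...,0]*.9351+P[...,1]*.3543)*1e3-616.8,(-P[...,0]*.3543+P[...,1]*.9351)*1e3+131.6,P[...,2]*1e3],-1)
m=(hsv[...,1]<40)&(hsv[...,2]>200)&(J[...,0]<16)&(J[...,0]>-66)&(J[...,1]>-46)&(J[...,1]<32)&(J[...,2]<76)&(J[...,2]>55)
X=J[m]; A=np.c_[X[:,:2],np.ones(len(X))]; k,*_=np.linalg.lstsq(A,X[:,2],rcond=None); print("leaf",len(X),k)
for lo,hi in[(-46,-30),(-30,-15),(-15,0),(0,15),(15,32)]:
    s=X[(X[:,1]>=lo)&(X[:,1]<hi)]; print(lo,len(s),np.median(s[:,2]),s[:,0].min() if len(s) else 0)
m=(hsv[...,1]>120)&(hsv[...,2]>130)&(abs(J[...,1])<16)&(J[...,0]>18)&(J[...,0]<58)&(abs(J[...,2]-56)<7)
for lo in range(18,58,4):
    s=J[m&(J[...,0]>=lo)&(J[...,0]<lo+4)]; print(lo,len(s),np.median(s[:,2]) if len(s) else 0)
o=manip.observe();print(o["contact_force"],o["qd"])
E
```

```text
leaf 554 [-0.0054  0.0045 69.0981]
-46 171 68.98829425717123 -18.041986227935922
-30 138 68.95920442651959 -13.165757648173894
-15 88 68.91395333021205 -8.920551993011713
0 70 69.40145581531493 -3.9851208414850134
15 87 68.85998251046976 -1.7081179548603131
18 0 0
22 25 57.664627277396406
26 41 56.590664058377314
30 39 57.03975310859511
34 38 56.94035810842213
38 38 56.346593767989674
42 39 56.73222161875569
46 37 57.02058988092307
50 0 0
54 0 0
[-14.599   -6.2106   1.3926] [ 0.     -0.0009 -0.0008  0.0007  0.0009  0.0003]
```

Leaf slope is about 0.005 rad. The block's top reaches jig x = 50 mm, which is the stop face, and it is level and still with a 16 N push. Handing in.

```bash
python3 - <<'E'
from rig import manip
print(manip.finish_job())
E
```

```text
the job is handed in; nothing more can be done
None
```

I lowered the leaf closed with the shut fingertips in a slow arc of about 0.8 rad/s. I then pushed the block by its free end in small steps until it met the stop. I handed the job in at about 16 s with the fingers still pushing it.

**Last checks:**
- **Leaf:** flat within about 0.005 rad, top about 69 mm up (68 mm expected).
- **Block:** its top is visible right up to jig x = 50 mm, the stop face, and it is level and not moving.
- **Push:** a steady 16 N along the channel, inside the 14–22 N range, with 1–2 N downward. That leaves roughly 6 N on the stop beyond the spring. I inferred this, since there is no direct reading of the stop force.
- **Spare and blank:** the tool never went near them, and they looked unmoved in the pictures. I did not measure them again at the end.

**Checks that disagreed:** my first leaf-tilt check read 0.12 rad, most likely because its mask took in the lower wall tops. The first block-end reading of about 76–79 mm seems to have caught the yellow plunger collar. With tighter masks, both gave the values above.

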